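# Cover the sample chamber and hold its sprung shutter rod at the index mark

### The arm

A 7-joint arm with a two-finger parallel gripper is mounted at the origin on the work surface. World frame = base frame: x ahead of the robot, y to its left, z up, the work surface at z = 0. Lengths are in m, angles in rad, forces in N, time in s.
With the tool pointing down it reaches from about 0.35 to 0.9 m from the base axis. Payload 8.1 kg.
Tool frame: the origin (TCP) lies midway between the tips of the shut fingers; the grasp point (between the pads) lies 19 mm behind it; x points along the fingers, z is the direction in which the jaws open and shut, and the axes are right-handed (so a half turn about x gives the same grasp; the last joint's range is limited). The gripper opens to 92 mm and grips with 3 to 60 N. Pads are 19 mm wide; open, the fingers measure 130 mm over their backs; the gripper's body (75 mm by 190 mm) begins 47 mm behind the grasp point.
Start: joints at [-1.231, 0.434, 0.025, 1.573, -0.012, 1.134, -0.075], TCP at [0.268, 0.565, 0.199] pointing down, gripper open.
Joint ranges: [-2.62, 2.62], [-0.44, 2.09], [-1.27, 1.32], [0.08, 2.57], [-1.32, 4.46], [0.12, 2], [-2.74, 2.74]. Speed limits (rad/s): [2.22, 2.22, 3.01, 3.01, 3.14, 3.14, 3.14].

### API

Orientations are given as a rotation vector (axis times angle).
In Python, from cell import arm, optics, finder gives the robot as it stands.
- The arm moves only by the tool send_rows, never from a script. Its argument "rows" is a list that holds one entry, the list of rows, each a list of 7 numbers: the shift along the tool's x, y, z in mm, then the turn, a rotation vector about the tool's x, y, z in degrees, then the opening in per cent of the stroke, from 0 (shut) to 100 (fully open). A call has exactly 8 rows; each row is the pose to reach, as a shift and turn from the pose commanded when the call began, along the tool's axes at that moment; what a row does not reach only later rows make up. A row lasts 1/10 s, in which the tool goes at most 50 mm and 8.59 degrees, less where a joint would pass 70% of its speed; a pose out of reach is approached as far as the arm can. A call with a gripper value outside its range is refused whole. The fingers move at their own pace and stop on an object; "grip_force" is the grip in N (left out, the last holds). Time passes only in rows, so rows that repeat a pose let the fingers close, or fill a call up. It gives the time, the measured TCP pose, the force and the opening at its end, in the units of the state.
- arm.observe(): the state, without advancing time (a new reading comes with each control period).
- optics.get_image(name): name is "scene" or "top" or "wrist"; returns (picture, depth): 400x640x3 uint8, red, green, blue; 400x640 float32, m along the optical axis (not along the pixel's ray), 0 where there is no reading.
- optics.get_calibration(name): a dict with "camera_matrix" (3x3 intrinsics, pixels), "position" and "orientation" of the camera in the world; the wrist camera has in their place "T_tool_cam" (4x4, takes a point from camera to tool coordinates, whose origin is the TCP and whose axes are the tool frame's). Camera axes: x right, y up, looking along -z (the intrinsics and any distortion apply to the point x, -y, -z); pixel columns grow to the right and rows downward; lengths in m; the calibration is good to about 2 mm. A picture is of the moment at which its call begins: read the wrist's pose just before it. get_calibration takes no time and is no camera call.
- arm.sign_off(): hands the job in, once; it reports no verdict.
Trained networks look in the newest picture that a camera, given by its name, has taken for a name from the list of things; names that differ only in an ending like _2 or _b are one class to them, and where a whole thing is asked for, a point or a joint stands for the part that bears it (a point fixed in the world has none). Each returns a list of dicts, best first, with "confidence" (0 to 1); they miss things now and then, are a little off and sometimes report something else, mostly with a low value. They report only what shows in the picture. A call takes as long as a camera call. They do not tell look-alikes from the thing itself.
- finder.search_frame(camera, thing): "bbox" ([left, top, width, height] in pixels, round what is visible of it).
- finder.regions_of(camera, thing): "region" (400x640 bool, what is visible of it) and "bbox" ([left, top, width, height] in pixels, round what is visible of it).
- finder.place_of(camera, thing): "xy" ([column, row] in pixels: a listed point, or the origin of a listed thing).
The state is a dict: "clock": time; "joints": joint angles; "dq": joint speeds; "joint_efforts": joint torques, N m; "position": TCP position; "ee_rot": TCP orientation; "force": force on the tool from outside, world axes, zero at the start; "ft_torque": the same for the moment, N m; "width": opening from 0.0 (shut) to 1.0 (fully open).
Only numpy, scipy, OpenCV 4.12 (cv2) and the standard library are available. Lean on these libraries where they do the work, as an engineer would, in place of code of your own. Each camera call takes 0.05 s, during which the arm holds its last target.

### The job

The sample cell is already in the chamber of the light-measuring unit: put the loose cover on the chamber so that it sits fully down and flush, and only then pull the chamber's spring-loaded shutter rod out until the collar on the rod is level with the tip of the index pointer beside it. Finish while still gripping the rod's knob and holding the rod at that mark, as the spring would pull it back in; leave the pointer's setting and everything else on the bench as they are.

Things in the scene. Friction and masses are not known exactly. Their poses are not given: they have to be found in the camera images.
- unit: White box-shaped sample chamber fixed to the bench, 140 (its x) x 150 (its y) x 90 mm high, upright, dark panel on its -x side; origin at the centre of its underside. Its open top has a centred rectangular well, 100 (x) x 90 mm (y); the loaded cell in it stays 14 mm below the seated cover. The sprung rod comes out of the middle of its -y side; the pull direction is -y.
- tube_mouth (a point): Mouth of the fixed outer tube (24 mm thick) that the rod slides out of: on the rod's axis, 120 mm from the unit's origin along the unit's -y, 55 mm above the bench. A rail for the pointer, 22 mm high and 14 mm wide, lies on the bench beside the rod, centred 30 mm from its axis (unit's +x), and ends 200 mm from the unit's origin.
- seat (a point): Point fixed in the chamber, on its vertical axis 80 mm above the bench (10 mm below the rim), axes as the unit's: where the cover's origin lies when the cover is seated.
- cover: Loose grey cover, 0.25 kg, lying upright on its lip (z up). Origin under the lip's centre. Lip 92 (x) x 82 (y) mm, 0 to 10 mm up; plate 124 x 114 mm, 10 to 18 mm up; centred handle bar 16 mm wide (x), 60 mm long (y), 18 to 50 mm up. The lip drops into the chamber's well with 4 mm to spare all round, cover x along unit x (either way round).
- rod: Spring-loaded steel rod, 10 mm thick, sliding along the unit's y, carrying a dark collar (disc 22 mm across, 6 mm thick). Origin at the collar's middle on the rod's axis, 55 mm above the bench; axes as the unit's. At rest 125 mm from the unit's origin along its -y. Draws out 75 mm at most, against about 4 N at first and 7 to 9 N at the mark; let go, it runs back in.
- rod_knob (a point): Centre of the grey knob at the rod's outer end, 95 mm beyond the collar (unit's -y), 55 mm above the bench: a block 24 mm wide (x), 30 mm along the rod (y), 26 mm high. An end plate, 36 wide x 6 thick x 34 mm high, closes its outer end, its middle 18 mm beyond the knob's centre.
- index: Index pointer on the rail: a shoe with a steel pin 6 mm thick, 58 mm high, 30 mm from the rod's axis (unit's +x), and a horizontal tip pointing at the rod. Origin at the tip's end, 55 mm above the bench, 14 mm from the rod's axis; axes as the unit's. Set 35 to 62 mm farther out (-y) than the collar at rest. At the mark the collar's middle and this tip have the same unit y.
- cell_rack: Loose white rack, 110 x 60 x 54 mm high, with glass cells in it; leave alone. Origin under its centre.
- beaker: Glass beaker, 64 mm wide, 85 mm high, beyond the chamber; leave alone. Origin under its centre.
- solvent_bottle: Amber bottle, 56 mm wide, 130 mm high; leave alone. Origin under its centre.
- jar: Small white jar, 48 mm wide, 55 mm high, left of the chamber; leave alone. Origin under its centre.
- driver: Screwdriver 150 mm long lying on the bench between the chamber and the robot; leave alone. Origin near its middle.
There are look-alikes about, which are no part of the job. What is meant by the cover is not yellow, and is the larger of those in its own colour.

How it is judged:
On the way, in this order (a step that is already met when the one before it is completed fails the run):
1. the cover sits flush on the chamber (x of cover in the frame of seat between -0.006 and 0.006 m and y of cover in the frame of seat between -0.006 and 0.006 m and z of cover in the frame of seat between -0.003 and 0.003 m and angle between cover's own z axis and vertical below 0.05 rad), for 0.2 s.
2. the rod is held by its knob with the collar at the pointer (all of step 1 and y of rod in the frame of index between -0.005 and 0.005 m and contact force between the fingers and rod above 3 N), for 0.3 s.
At the end, for the whole second after the job is handed in: The cover is seated (within 6 mm of its seat sideways, 3 mm in height, tilted under 0.05 rad) and the fingers hold the rod still (contact over 3 N, under 20 mm/s) with the middle of its collar within 5 mm of the pointer's tip along the pull direction (all of step 2 and linear speed of rod below 0.02 m/s); the arm keeps its last pose, push and grip.
It fails at once if the rod is drawn out (over 15 mm) while the cover is off (y of rod in the frame of unit below -0.14 m and (z of cover in the frame of seat above 0.008 m or z of cover in the frame of seat below -0.008 m or horizontal distance between cover and seat above 0.02 m)).
It fails at once if the index pointer's setting is shifted (over 4 mm) (distance of index from where it was at the start of the episode above 0.004 m).
It fails at once if a bystander is pushed away (over 30 mm) (distance of any of cell_rack, beaker, solvent_bottle, jar, driver from where it was at the start of the episode above 0.03 m).
It also fails if it takes over 48 s, if anything falls off the work surface, if the arm or the gripper's body presses on something with over 40 N, if the wrist force passes 120 N, or if a joint passes its speed limit or range.

## Working session

There is one attempt and no reset: what is moved stays moved. The work goes in short steps, Python scripts to look and compute and a tool call to move; the robot and the scene stay as the last step left them, time stands still between calls to the robot, and variables do not carry over. Pictures are saved under pics/ and viewed, and the job is handed in when it is done.

Besides the shell and the picture viewer there is one more tool, called after "Emit:" by a JSON object that holds its "op" and its "data". send_rows: Moves the arm, as the interface text tells. Its arguments: {"type":"object","properties":{"rows":{"type":"array"},"grip_force":{"type":"number"}},"required":["rows"]}

```bash
ls; mkdir -p pics
python3 - <<'E'
from cell import arm, optics, finder
import cv2,json
print(arm.observe())
for n in ["scene","top"]:
    im,d=optics.get_image(n)
    cv2.imwrite(f"pics/{n}0.png",im[:,:,::-1])
    print(n,optics.get_calibration(n))
    for t in ["cover","unit","rod_knob","index","rod","tube_mouth","seat"]:
        try:
            print(n,t,[(r['xy'],round(r['confidence'],2)) for r in finder.place_of(n,t)])
        except Exception as e: print(n,t,e)
print(optics.get_calibration("wrist"))
print(arm.observe()['clock'])
E
```

```text
pics
{'clock': 0.0, 'joints': array([-1.23058605,  0.43524631,  0.02497446,  1.57410175, -0.01156799,
        1.13402347, -0.07513681]), 'dq': array([-2.98049787e-04, -5.67167976e-04, -2.03525469e-03, -1.51768673e-05,
        1.64745022e-04, -7.33200568e-05, -2.52047000e-05]), 'joint_efforts': array([-3.73421528e-06, -6.67860532e+01,  9.85428281e-01, -3.14449847e+01,
       -6.04073494e-02,  4.30271379e-02,  1.64931871e-04]), 'position': array([0.26762369, 0.56417191, 0.19802876]), 'ee_rot': array([-0.87807428,  1.38807483,  0.87640239]), 'force': array([-0.81853053, -0.59585568, -0.40259802]), 'ft_torque': array([ 0.01359933, -0.04627689,  0.00298497]), 'width': 0.9988814868399983}
scene {'camera_matrix': array([[519.65653293,   0.        , 313.9728321 ],
       [  0.        , 519.65653293, 198.5743117 ],
       [  0.        ,   0.        ,   1.        ]]), 'position': array([1.44385362, 0.46986228, 1.01396438]), 'orientation': array([0.49832444, 0.84341035, 1.93944545])}
scene cover [([233.6, 149.7], 0.74), ([223.3, 195.1], 0.73), ([285.6, 141.7], 0.56)]
scene unit [([357.5, 231.2]
[... 700 characters left out ...]
8.9], 0.36), ([371.6, 105.0], 0.25)]
top rod [([322.1, 214.5], 0.84)]
top tube_mouth [([320.8, 212.1], 0.78)]
top seat [([268.5, 200.6], 0.84), ([342.7, 210.0], 0.46)]
{'camera_matrix': array([[283.74474132,   0.        , 312.35846   ],
       [  0.        , 283.74474132, 200.52051861],
       [  0.        ,   0.        ,   1.        ]]), 'T_tool_cam': array([[ 4.37717298e-05,  2.60624065e-01, -9.65440363e-01,
        -1.85838705e-01],
       [ 5.22222237e-04,  9.65440226e-01,  2.60624052e-01,
         7.08844246e-02],
       [ 9.99999863e-01, -5.15582391e-04, -9.38446934e-05,
         8.03219567e-05],
       [ 0.00000000e+00,  0.00000000e+00,  0.00000000e+00,
         1.00000000e+00]])}
0.8
```

View pics/scene0.png

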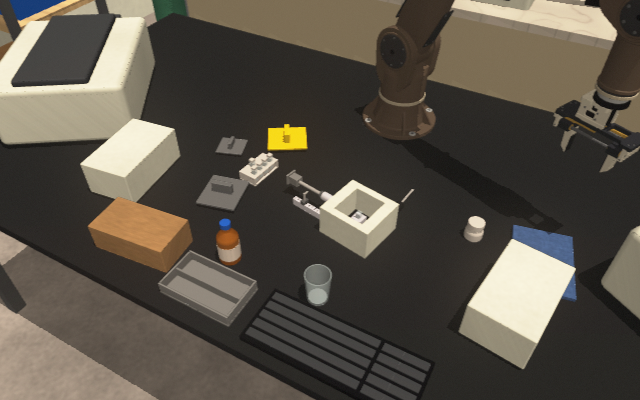

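View pics/top0.png

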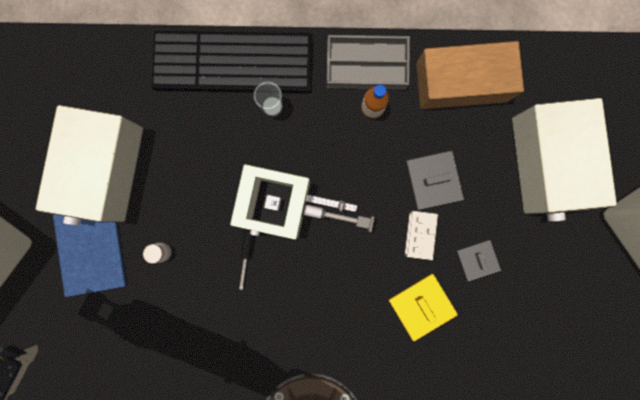

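```bash
cat > h.py <<'E'
import numpy as np, cv2
from scipy.spatial.transform import Rotation as R
from cell import arm, optics, finder
def cloud(name,im_d=None,st=None):
    if name=="wrist" and st is None: st=arm.observe()
    im,d=im_d if im_d is not None else optics.get_image(name)
    c=optics.get_calibration(name); K=c["camera_matrix"]
    v,u=np.mgrid[0:400,0:640]
    P=np.stack([(u-K[0,2])/K[0,0]*d,-(v-K[1,2])/K[1,1]*d,-d],-1)
    if name=="wrist":
        T=c["T_tool_cam"]; P=P@T[:3,:3].T+T[:3,3]
        P=P@R.from_rotvec(st["ee_rot"]).as_matrix().T+st["position"]
    else: P=P@R.from_rotvec(c["orientation"]).as_matrix().T+c["position"]
    P[d==0]=np.nan
    return im,d,P
def ray(name,uv,z):  # intersect pixel ray with plane z
    c=optics.get_calibration(name); K=c["camera_matrix"]
    r=R.from_rotvec(c["orientation"]).as_matrix()@np.array([(uv[0]-K[0,2])/K[0,0],-(uv[1]-K[1,2])/K[1,1],-1])
    p=c["position"]; return p+r*(z-p[2])/r[2]
E
python3 - <<'E'
from h import *
im,d,P=cloud("top")
np.savez("top.npz",im=im,d=d,P=P)
def fit(m,lab):
    p=P[m][:,:2]; print(lab,len(p),cv2.minAreaRect((p*1000).astype(np.float32)), 'meanz',P[m][:,2].mean(), 'zpct',np.percentile(P[m][:,2],[5,50,95]))
Z=P[...,2]
u,v=np.meshgrid(range(640),range(400))
box=lambda a,b,c,e:(u>=a)&(u<=b)&(v>=c)&(v<=e)
fit(box(225,315,155,245)&(Z>.08)&(Z<.1),'rim')
fit(box(400,470,145,215)&(Z>.012)&(Z<.026),'cover plate')
fit(box(400,470,145,215)&(Z>.035),'handle')
fit(box(318,380,205,235)&(Z>.04),'rod')
fit(box(356,380,210,235)&(Z>.04),'knob')
fit(box(306,360,190,215)&(Z>.03)&(Z<.08),'index')
fit(box(306,360,190,215)&(Z>.012)&(Z<.03),'rail')
bb=[190,250,150,120]
for vv in range(195,235,2):
    print(vv,' '.join('%3d'%(z*1000) for z in Z[vv,300:384:2]))
c=cv2.resize(im[140:260,220:480],None,fx=3,fy=3,interpolation=cv2.INTER_CUBIC)
cv2.imwrite("pics/topz.png",c[:,:,::-1])
for t in ["index","rod","rod_knob","cover"]:
    for r in finder.regions_of("top",t)[:2]: print(t,r['confidence'],r['bbox'])
E
```

```text
rim 2402 ((543.2396850585938, 102.14013671875), (150.53182983398438, 140.1534423828125), 79.05358123779297) meanz 0.09051153077450814 zpct [0.08787092 0.09063627 0.09311458]
cover plate 2159 ((604.7566528320312, -284.1719055175781), (127.91866302490234, 133.5803985595703), 13.895617485046387) meanz 0.018547556079399185 zpct [0.01573242 0.01859829 0.02128197]
handle 187 ((586.4502563476562, -272.7137451171875), (44.12816619873047, 114.4801254272461), 48.737586975097656) meanz 0.049526496013409055 zpct [0.0430934  0.04980079 0.0532603 ]
rod 414 ((516.76220703125, -71.39540100097656), (131.70663452148438, 43.424922943115234), 76.19837951660156) meanz 0.06421683001222889 zpct [0.0564526  0.06526477 0.07241696]
knob 195 ((500.5670166015625, -114.95982360839844), (38.824462890625, 34.238304138183594), 78.85284423828125) meanz 0.0680270376808741 zpct [0.05913907 0.06855385 0.07319556]
index 269 ((534.3308715820312, -19.117961883544922), (96.07323455810547, 56.64133071899414), 74.691650390625) meanz 0.05987339608706517 zpct [0.03395517 0.06361072 0.06902299]
rail 270 ((546.7994995117188, -37
[... 292 characters left out ...]
  0   1   0   1   3   3
197  92  88  90  33  19  19  19  23  20   0   1   0   0   0   1   3  -2   0   4   0   1  -2  -4   0  -1   0   2   0   0  -1   2   0  -1   1   1   1   0   1   2   1   1  -1
199  91  90  93  21  20  22  19  25  26  22  21  21  24  24   0   0  -1   0   0   0   0  -2   0   0  -2   0  -1   0   2   1   2   1   2   0   1   1   0   0   1   0   0  -2
201  91  90  77   0  18  25  23  22  21  22  27  23  22  22  24  24  22  23   3   1  35  33   1   1   0   0   0   0   0  -3   4   4   0   0   0   0   0   2   1   3   1   2Traceback (most recent call last):
  File "<stdin>", line 18, in <module>
  File "<stdin>", line 18, in <genexpr>
ValueError: cannot convert float NaN to integer
```

Run:
```python
from h import *
z=np.load("top.npz"); im,P=z["im"],z["P"]; Z=np.nan_to_num(P[...,2],nan=-1)
u,v=np.meshgrid(range(640),range(400))
box=lambda a,b,c,e:(u>=a)&(u<=b)&(v>=c)&(v<=e)
def fit(m,lab,clean=True):
    m=m.astype(np.uint8)
    if clean: m=cv2.morphologyEx(m,cv2.MORPH_OPEN,np.ones((2,2)))
    n,l,s,_=cv2.connectedComponentsWithStats(m); k=1+np.argmax(s[1:,4]); m=l==k
    p=P[m][:,:2]; mu=p.mean(0); w,V=np.linalg.eigh(np.cov(p.T))
    print(lab,len(p),cv2.minAreaRect((p*1000).astype(np.float32)),'mean',mu,'ax',np.degrees(np.arctan2(V[1,1],V[0,1])),np.sqrt(12*w),'px',s[k])
fit(box(225,315,155,245)&(Z>.08)&(Z<.1),'rim')
fit(box(400,470,145,205)&(Z>.010)&(Z<.06),'cover all')
fit(box(415,465,165,200)&(Z>.038)&(Z<.06),'handle')
fit(box(322,380,205,235)&(Z>.045),'rod+knob')
fit(box(356,380,210,235)&(Z>.058),'knob')
fit(box(335,362,195,215)&(Z>.045)&(Z<.08),'index')
c=cv2.resize(im[140:260,220:480],None,fx=3,fy=3,interpolation=cv2.INTER_CUBIC)
cv2.imwrite("pics/topz.png",c[:,:,::-1])
im,d=optics.get_image("scene")
c=cv2.resize(im[120:270,190:420],None,fx=3,fy=3,interpolation=cv2.INTER_CUBIC)
cv2.imwrite("pics/scz.png",c[:,:,::-1])
```

```text
rim 2402 ((540.8740234375, 109.74290466308594), (164.666748046875, 146.13327026367188), 79.07142639160156) mean [nan nan] ax nan [nan nan] px [ 232  166   78   74 2402]
cover all 2311 ((nan, nan), (0.0, 0.0), 0.0) mean [nan nan] ax nan [nan nan] px [ 408  153   57   54 2311]
handle 181 ((608.006103515625, -299.2837829589844), (14.99025821685791, 72.62522888183594), 13.304803848266602) mean [ 0.60651581 -0.29500844] ax 102.94003645621537 [0.01523936 0.06558231] px [427 174  26  12 181]
rod+knob 353 ((502.4661865234375, -82.64143371582031), (130.18777465820312, 36.219356536865234), 83.0844497680664) mean [nan nan] ax nan [nan nan] px [323 211  53  22 353]
knob 187 ((504.1189880371094, -123.77194213867188), (46.89236831665039, 36.72150421142578), 65.0999984741211) mean [nan nan] ax nan [nan nan] px [357 218  19  15 187]
index 18 ((nan, nan), (nan, 0.0), nan) mean [nan nan] ax nan [nan nan] px [341 205   4   7  18]
```

View pics/topz.png

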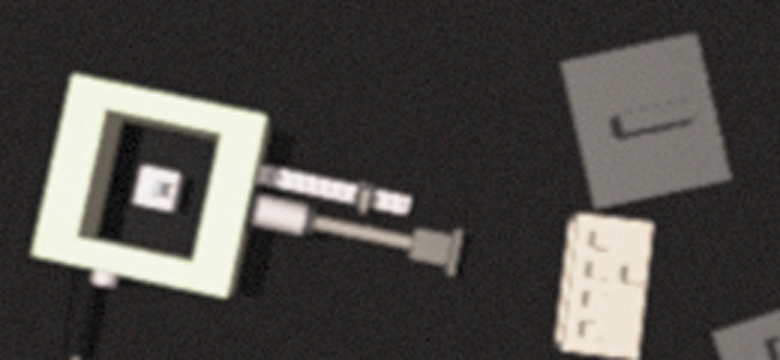

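View pics/scz.png

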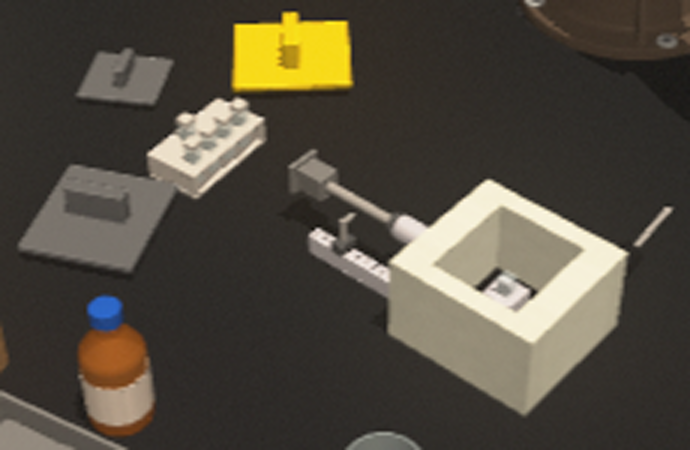

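```bash
cat >> h.py <<'E'
def down(yaw_deg, flip=False):
    a=np.radians(yaw_deg)+(np.pi if flip else 0)
    x=np.array([0,0,-1.]); z=np.array([np.cos(a),np.sin(a),0]); y=np.cross(z,x)
    return np.stack([x,y,z],1)
def go(p,Rm,st=None):
    st=st or arm.observe(); R0=R.from_rotvec(st["ee_rot"]).as_matrix()
    s=R0.T@(np.array(p)-st["position"])*1000; t=np.degrees(R.from_matrix(R0.T@Rm).as_rotvec())
    print("shift",s.round(1),"turn",t.round(2),"clock",round(st["clock"],2))
E
python3 - <<'E'
from h import *
z=np.load("top.npz"); im,P=z["im"],z["P"]
st=arm.observe(); print(R.from_rotvec(st["ee_rot"]).as_matrix().round(3))
def rect(m,zz,lab):
    n,l,s,_=cv2.connectedComponentsWithStats(m.astype(np.uint8)); k=1+np.argmax(s[1:,4]); m=(l==k).astype(np.uint8)
    cs,_=cv2.findContours(m,cv2.RETR_EXTERNAL,cv2.CHAIN_APPROX_NONE)
    c=max(cs,key=cv2.contourArea)[:,0].astype(float)
    w=np.array([ray("top",q,zz)[:2] for q in c])*1000
    r=cv2.minAreaRect(w.astype(np.float32)); print(lab,r); return r
u,v=np.meshgrid(range(640),range(400))
box=lambda a,b,c,e:(u>=a)&(u<=b)&(v>=c)&(v<=e)
i=im.astype(int); 
rect(box(400,470,143,209)&(i.max(-1)>60)&(i.max(-1)<160),.018,"plate")
rect(box(222,318,155,245)&(i.max(-1)>170),.09,"rim")
mm=box(222,318,155,245)&(i.max(-1)<170); rect(box(252,295,178,228)&(i.max(-1)<195),.09,"well")
for t,q in [("pin",(341.7,205.7)),("knob",(365,222.7))]: print(t,ray("top",q,.058 if t=="pin" else .068))
go([.60,-.29,.25],down(13)); go([.60,-.29,.25],down(13,True))
E
```

```text
[[ 0.    -0.904  0.429]
 [ 0.     0.429  0.904]
 [-1.     0.     0.   ]]
plate ((609.7175903320312, -291.5566711425781), (126.71559143066406, 117.79045867919922), 13.792791366577148)
rim ((538.80517578125, 103.98587036132812), (151.79258728027344, 151.0579071044922), 79.0757827758789)
well ((543.6030883789062, 103.1628646850586), (89.39376831054688, 99.55516815185547), 79.11353302001953)
pin [ 0.53877629 -0.06272051  0.058     ]
knob [ 0.50016894 -0.11680347  0.068     ]
shift [ -51.2 -666.4 -629.9] turn [51.63  0.   -0.  ] clock 0.9
shift [ -51.2 -666.4 -629.9] turn [-128.37    0.      0.  ] clock 0.9
```

Emit:
{"op": "send_rows", "data": {"rows": [[[-30, -30, -30, 0, 0, 0, 100], [-50, -65, -60, 0, 0, 0, 100], [-50, -100, -95, 0, 0, 0, 100], [-50, -135, -128, 0, 0, 0, 100], [-50, -170, -160, 0, 0, 0, 100], [-50, -205, -193, 0, 0, 0, 100], [-50, -240, -226, 0, 0, 0, 100], [-50, -275, -260, 0, 0, 0, 100]]]}}

```text
clock: 1.7
position: [0.4053, 0.2102, 0.2492]
ee_rot: [-0.877, 1.386, 0.877]
force: [0.6, -0.0, 0.2]
width: 1.001
```

Emit:
{"op": "send_rows", "data": {"rows": [[[0, -35, -33, 6, 0, 0, 100], [0, -70, -66, 13, 0, 0, 100], [0, -105, -99, 19, 0, 0, 100], [0, -140, -132, 26, 0, 0, 100], [0, -175, -165, 32, 0, 0, 100], [0, -210, -198, 39, 0, 0, 100], [0, -245, -231, 45, 0, 0, 100], [0, -280, -264, 51.6, 0, 0, 100]]]}}

```text
clock: 2.5
position: [0.5453, -0.1484, 0.2491]
ee_rot: [-0.175, 1.563, 0.175]
force: [0.7, 0.3, -0.5]
width: 1.003
```

Run:
```python
from h import *
st=arm.observe();print(st["joints"].round(2),st["position"],st["force"]); go([.60,-.29,.25],down(13))
```

```text
[-0.27  0.32  0.59  1.68 -0.19  1.19  0.59] [ 0.54528034 -0.14835827  0.24913543] [ 0.66803802  0.30178868 -0.51961435]
shift [  -0.8 -150.2   22. ] turn [-0.2   0.05  0.  ] clock 2.5
```

Emit:
{"op": "send_rows", "data": {"rows": [[[0, -35, 5, 0, 0, 0, 100], [0, -75, 10, 0, 0, 0, 100], [0, -115, 16, 0, 0, 0, 100], [0, -150, 25, 0, 0, 0, 100], [20, -150, 28, 0, 0, 0, 100], [50, -150, 28, 0, 0, 0, 100], [50, -150, 28, 0, 0, 0, 100], [50, -150, 28, 0, 0, 0, 100]]]}}

```text
clock: 3.3
position: [0.6057, -0.2861, 0.199]
ee_rot: [-0.178, 1.564, 0.179]
force: [0.3, 0.5, 0.4]
width: 1.0
```

Run:
```python
from h import *
st=arm.observe(); im,d,P=cloud("wrist",st=st)
np.savez("w1.npz",im=im,d=d,P=P); cv2.imwrite("pics/w1.png",im[:,:,::-1])
print(st["position"],[(r['xy'],r['confidence']) for r in finder.place_of("wrist","cover")])
```

```text
[ 0.60565218 -0.28609577  0.19903893] [([85.6, 106.8], 0.85), ([312.9, 177.8], 0.82), ([164.3, 222.8], 0.8), ([221.4, 134.8], 0.15)]
```

View pics/w1.png

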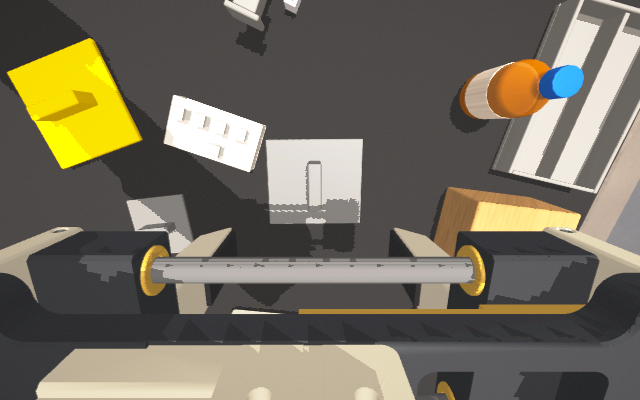

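Run:
```python
from h import *
z=np.load("w1.npz"); P=z["P"]; Z=np.nan_to_num(P[...,2],nan=-1)
u,v=np.meshgrid(range(640),range(400))
def fit(m,lab):
    m=cv2.morphologyEx((m&np.isfinite(P).all(-1)).astype(np.uint8),cv2.MORPH_OPEN,np.ones((3,3)))
    n,l,s,_=cv2.connectedComponentsWithStats(m); k=1+np.argmax(s[1:,4]); m=l==k
    p=P[m][:,:2]; w,V=np.linalg.eigh(np.cov(p.T))
    print(lab,len(p),cv2.minAreaRect((p*1000).astype(np.float32)),p.mean(0),np.degrees(np.arctan2(V[1,1],V[0,1])),'z',np.percentile(P[m][:,2],[5,50,95]),s[k])
b=(u>255)&(u<375)&(v>130)&(v<235)
fit(b&(Z>.010)&(Z<.06),'all'); fit(b&(Z>.042)&(Z<.056),'handle')
for q in [(267,139.5),(362,139.5),(307,163),(320.5,163)]:
    print(q,P[int(q[1])+3,int(q[0])+ (2 if q[0]<300 else -2)])
```

```text
all 7917 ((608.2080078125, -289.8727111816406), (123.96707153320312, 114.11486053466797), 13.565206527709961) [ 0.6074542  -0.28677711] -167.24728619864246 z [0.01662945 0.01798033 0.04952298] [ 266  138   97   86 7917]
handle 650 ((608.2503662109375, -289.610595703125), (16.018415451049805, 59.989723205566406), 13.537887573242188) [ 0.60805266 -0.28878871] 104.67440172686194 z [0.04790701 0.04973164 0.05099021] [308 163  14  49 650]
(267, 139.5) [ 0.54030099 -0.25142979  0.01827353]
(362, 139.5) [ 0.65264472 -0.22533026  0.01848173]
(307, 163) [ 0.59147432 -0.27099646  0.01743785]
(320.5, 163) [ 0.60626699 -0.26273853  0.05021624]
```

Run:
```python
from h import *
go([.6082,-.2897,.023],down(13.55)); st=arm.observe(); print(st["width"])
```

```text
shift [177.6  -3.1   0.6] turn [-0.51  0.1   0.07] clock 3.4
0.997415796060106
```

Emit:
{"op": "send_rows", "data": {"rows": [[[20, -3, 0.6, -0.5, 0, 0, 45], [50, -3, 0.6, -0.5, 0, 0, 45], [80, -3, 0.6, -0.5, 0, 0, 45], [110, -3, 0.6, -0.5, 0, 0, 45], [135, -3, 0.6, -0.5, 0, 0, 45], [158, -3, 0.6, -0.5, 0, 0, 45], [172, -3, 0.6, -0.5, 0, 0, 45], [176, -3, 0.6, -0.5, 0, 0, 45]]], "grip_force": 30}}

```text
clock: 4.2
position: [0.6072, -0.2889, 0.0225]
ee_rot: [-0.185, 1.563, 0.186]
force: [-0.7, 0.2, -0.3]
width: 0.452
```

Emit:
{"op": "send_rows", "data": {"rows": [[[0, 0, 0, 0, 0, 0, 45], [0, 0, 0, 0, 0, 0, 0], [0, 0, 0, 0, 0, 0, 0], [0, 0, 0, 0, 0, 0, 0], [0, 0, 0, 0, 0, 0, 0], [0, 0, 0, 0, 0, 0, 0], [0, 0, 0, 0, 0, 0, 0], [0, 0, 0, 0, 0, 0, 0]]]}}

```text
clock: 5.0
position: [0.607, -0.2892, 0.0228]
ee_rot: [-0.185, 1.563, 0.185]
force: [-0.3, 0.6, -0.2]
width: 0.006
```

Run:
```python
from h import *
st=arm.observe(); print(st["position"],st["width"],R.from_rotvec(st["ee_rot"]).as_matrix().round(3))
for n in ["wrist","scene"]:
    im,d,P=cloud(n,st=st); np.savez(n+"2.npz",P=P,im=im)
    cv2.imwrite(f"pics/{n}2.png",(im if n=="wrist" else cv2.resize(im[80:260,150:420],None,fx=2.9,fy=2.9))[:,:,::-1])
```

```text
[ 0.60703105 -0.28918123  0.02280548] 0.006480693210060025 [[-0.    -0.234  0.972]
 [ 0.     0.972  0.234]
 [-1.     0.    -0.   ]]
```

View pics/wrist2.png

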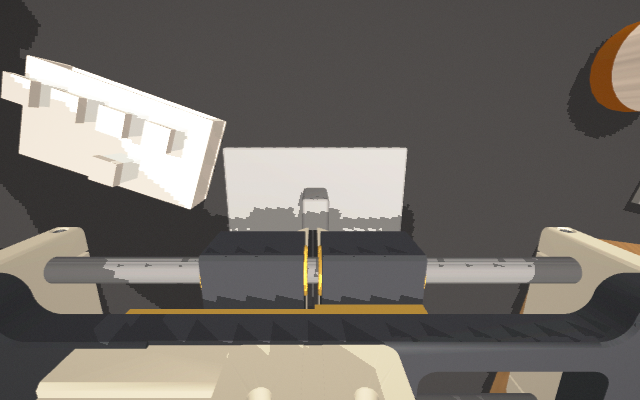

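View pics/scene2.png

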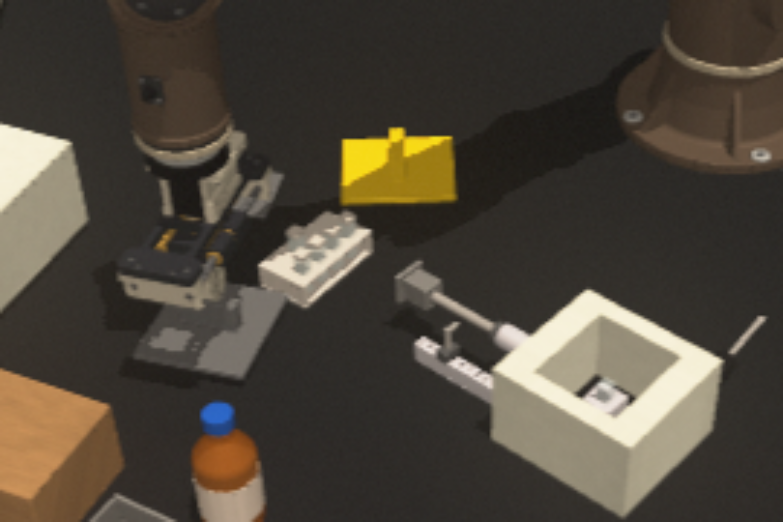

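Run:
```python
from h import *
P=np.load("wrist2.npz")["P"]; im=np.load("wrist2.npz")["im"]
for q in [(228,150),(402,150),(314,160),(314,185),(314,192),(314,200),(314,210),(314,220),(314,226),(308,210),(322,210),(300,210)]: print(q,P[q[1],q[0]].round(4),im[q[1],q[0]])
P=np.load("scene2.npz")["P"]
g=lambda a,b:(int(80+b/2.9),int(150+a/2.9))
for q in [(240,378),(136,350),(285,295),(240,300),(240,310),(235,320),(215,290),(205,285),(228,312)]: print(q,P[g(*q)].round(4))
c=cv2.resize(np.load("scene2.npz")["im"][155:220,180:270],None,fx=8,fy=8,interpolation=cv2.INTER_CUBIC)
cv2.imwrite("pics/s2z.png",c[:,:,::-1])
```

```text
(228, 150) [ 0.5397 -0.2499  0.0191] [228 222 215]
(402, 150) [ 0.6521 -0.223   0.0168] [231 227 219]
(314, 160) [ 0.5965 -0.2431  0.0176] [229 224 218]
(314, 185) [ 0.6004 -0.2595  0.019 ] [227 222 218]
(314, 192) [ 0.6007 -0.2608  0.0339] [124 120 116]
(314, 200) [ 0.6009 -0.2619  0.0493] [212 204 198]
(314, 210) [ 0.6023 -0.2677  0.0498] [226 221 214]
(314, 220) [ 0.6037 -0.2735  0.0503] [138 135 130]
(314, 226) [ 0.6046 -0.2773  0.0501] [139 134 130]
(308, 210) [ 0.5989 -0.2687  0.0493] [226 221 212]
(322, 210) [ 0.6069 -0.2668  0.0491] [227 223 217]
(300, 210) [ 0.5952 -0.2794  0.018 ] [139 135 129]
(240, 378) [ 0.6557 -0.2229  0.0161]
(136, 350) [ 0.6706 -0.3361  0.0146]
(285, 295) [ 0.5354 -0.2515  0.0182]
(240, 300) [ 0.5671 -0.2856  0.0202]
(240, 310) [ 0.5927 -0.2652  0.0372]
(235, 320) [ 0.6001 -0.2645  0.0281]
(215, 290) [ 0.6065 -0.279   0.0643]
(205, 285) [ 0.6204 -0.2798  0.0818]
(228, 312) [ 0.6052 -0.2694  0.0413]
```

View pics/s2z.png

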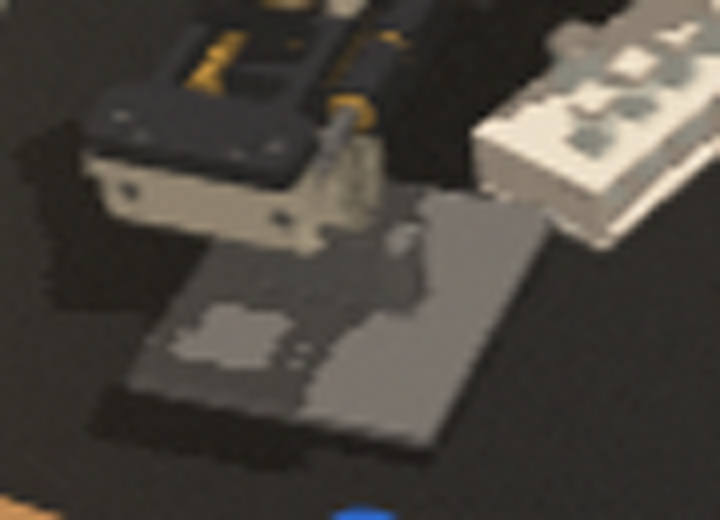

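Emit:
{"op": "send_rows", "data": {"rows": [[[-5, 0, 0, 0, 0, 0, 0], [-12, 0, 0, 0, 0, 0, 0], [-20, 0, 0, 0, 0, 0, 0], [-30, 0, 0, 0, 0, 0, 0], [-40, 0, 0, 0, 0, 0, 0], [-40, 0, 0, 0, 0, 0, 0], [-40, 0, 0, 0, 0, 0, 0], [-40, 0, 0, 0, 0, 0, 0]]]}}

```text
clock: 5.9
position: [0.6069, -0.2889, 0.0625]
ee_rot: [-0.185, 1.563, 0.186]
force: [-0.4, -0.8, -0.0]
width: 0.006
```

Run:
```python
from h import *
st=arm.observe(); print(st["position"],st["width"],st["force"])
for n in ["wrist","scene"]:
    im,d,P=cloud(n,st=st); np.savez(n+"3.npz",P=P,im=im)
    if n=="wrist":
        print([P[q[1],q[0]].round(4) for q in [(228,152),(314,160),(402,152),(314,215)]])
    cv2.imwrite(f"pics/{n}3.png",(im if n=="wrist" else cv2.resize(im[120:220,170:290],None,fx=6,fy=6))[:,:,::-1])
```

```text
[ 0.6068508  -0.28889717  0.06247515] 0.005548761840956547 [-0.44483717 -0.76343075 -0.01656721]
[array([ 0.5272, -0.2585,  0.0119]), array([ 0.5976, -0.2474,  0.0183]), array([ 6.708e-01, -2.250e-01, -4.000e-04]), array([ 0.606 , -0.2829,  0.0497])]
```

View pics/wrist3.png

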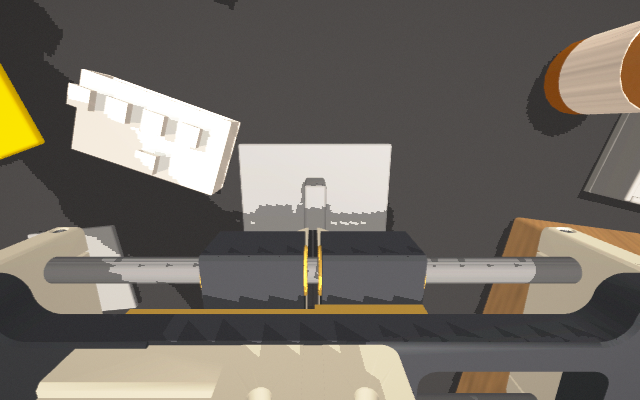

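View pics/scene3.png

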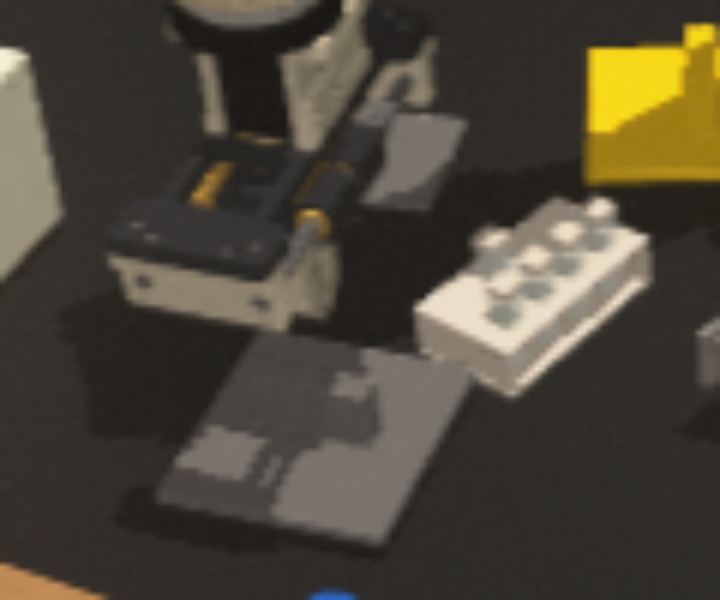

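Run:
```python
from h import *
c=optics.get_calibration("scene");K=c["camera_matrix"];Rm=R.from_rotvec(c["orientation"]).as_matrix()
def proj(p):
    q=Rm.T@(np.array(p)-c["position"]); return K[0,2]+K[0,0]*q[0]/-q[2],K[1,2]-K[1,1]*q[1]/-q[2]
im=np.load("scene3.npz")["im"]; P=np.load("scene3.npz")["P"]
b=cv2.resize(im[120:220,170:290],None,fx=6,fy=6,interpolation=cv2.INTER_CUBIC)[:,:,::-1].copy()
for dz in (0,.019,.066):
    a=proj([.6069,-.289,.0625+dz]); x=(int((a[0]-170)*6),int((a[1]-120)*6)); cv2.circle(b,x,5,(0,0,255),1); print(dz,a,x,P[int(a[1]),int(a[0])])
cv2.imwrite("pics/s3p.png",b)
Z=P[...,2]
for r in range(160,190,2): print(r,' '.join('%4.0f'%(z*1000) if z==z else ' nan' for z in Z[r,190:235:2]))
```

```text
0 (np.float64(221.07508246032762), np.float64(179.44729580312645)) (306, 356) [ 0.56613285 -0.32597683  0.01788131]
0.019 (np.float64(220.24458331394484), np.float64(174.25855114397837)) (301, 325) [ 0.53636833 -0.35375288  0.00360715]
0.066 (np.float64(218.1245537413513), np.float64(161.01315267494562)) (288, 246) [ 0.64888081 -0.25135031  0.17279582]
160  197  199  199  200  199  199  199  199  200  201  198  199  200  200  177  171  130  162    4    2   -0   -0    2
162  193  191  192  197  198  196  199  200  195  200  199  201  199  191  173  134  121  119   -1   -2    0    3    0
164  180  186  186  188  188  186  188  191  191  196  196  195  194  187  171  128  119  111    0    2    0   -3    0
166  170  172  174  174  181  181  182  185  183  185  192  190  191  184  129  124  114  107   -3    0   -1    2    4
168    2  163  162  167  168  168  173  173  171  182  179  182  184  177  116  117  107  102   -1    4   -0    5   -3
170    3  158  159  158  159  166  167  164  167  170  168  170  170  174  111  114  104   94    1    4   -2   -2   -2
172    4    5   -1    1    0   
[... 339 characters left out ...]
    1   -1   -1    2   -3    1    2   -6   -2   19   20   18   20   20   17   17   19   17   18   18    0
180   -3    2    2    0   -0    1    1    3    3    0   16   53   54   54   17   20   20   20   18   23   18   19   18
182    2    3   -1    2   -0    3   -0    2   -0   19   16   51   51   53   52   51   50   51   51   52   19   22   21
184    4    1    2    1    3   -1    3   -6    1   18   22   46   45   51   47   51   51   51   50   50   52   19   16
186   -2   -2   -0    4   -1    3   -1    1   16   18   22   40   42   41   43   47   43   49   45   47   48   42   18
188    4    3    1    5   -1   -5    4   19   16   21   17   31   33   34   34   36   35   40   40   44   42   36   17
```

View pics/s3p.png

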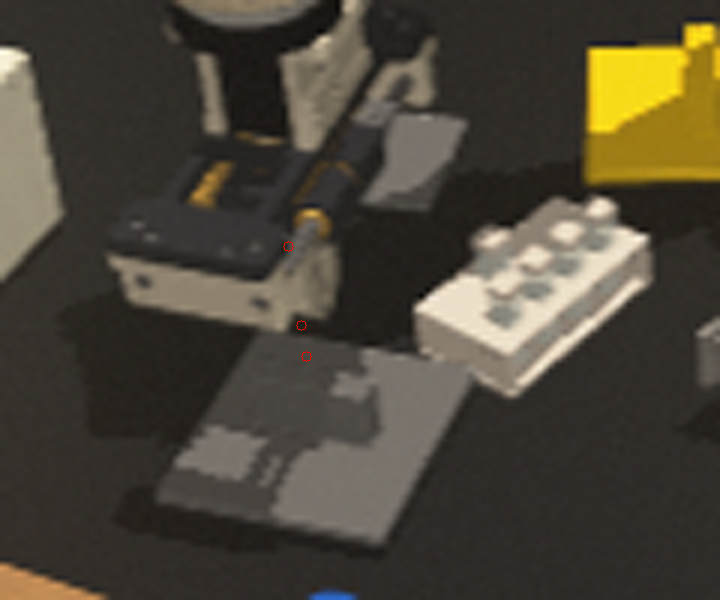

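Run:
```python
from h import *
P=np.load("wrist3.npz")["P"]
for v in range(222,262,3): print(v,[tuple((P[v,u]*1000).round(0)) for u in (305,309,315,318,325)])
P=np.load("w1.npz")["P"]
for v in range(226,250,3): print(v,[tuple((P[v,u]*1000).round(0)) for u in (228,232,215,392,396,410)])
```

```text
222 [(np.float64(601.0), np.float64(-290.0), np.float64(50.0)), (np.float64(604.0), np.float64(-290.0), np.float64(49.0)), (np.float64(608.0), np.float64(-288.0), np.float64(49.0)), (np.float64(610.0), np.float64(-288.0), np.float64(50.0)), (np.float64(615.0), np.float64(-286.0), np.float64(49.0))]
225 [(np.float64(601.0), np.float64(-292.0), np.float64(49.0)), (np.float64(604.0), np.float64(-291.0), np.float64(50.0)), (np.float64(609.0), np.float64(-290.0), np.float64(50.0)), (np.float64(611.0), np.float64(-290.0), np.float64(49.0)), (np.float64(616.0), np.float64(-289.0), np.float64(49.0))]
228 [(np.float64(599.0), np.float64(-279.0), np.float64(92.0)), (np.float64(605.0), np.float64(-293.0), np.float64(50.0)), (np.float64(609.0), np.float64(-292.0), np.float64(50.0)), (np.float64(607.0), np.float64(-277.0), np.float64(91.0)), (np.float64(617.0), np.float64(-292.0), np.float64(48.0))]
231 [(np.float64(600.0), np.float64(-279.0), np.float64(96.0)), (np.float64(602.0), np.float64(-280.0), np.float64(92.0)), (np.float64(605.0), np.float64(-279.0), np.float64(92.0)), (np.float64(607.0)
[... 5355 characters left out ...]
loat64(-289.0), np.float64(242.0)), (np.float64(560.0), np.float64(-292.0), np.float64(236.0)), (np.float64(554.0), np.float64(-286.0), np.float64(252.0)), (np.float64(649.0), np.float64(-272.0), np.float64(233.0)), (np.float64(648.0), np.float64(-269.0), np.float64(240.0)), (np.float64(651.0), np.float64(-264.0), np.float64(251.0))]
247 [(np.float64(559.0), np.float64(-290.0), np.float64(243.0)), (np.float64(560.0), np.float64(-294.0), np.float64(236.0)), (np.float64(555.0), np.float64(-286.0), np.float64(255.0)), (np.float64(649.0), np.float64(-274.0), np.float64(234.0)), (np.float64(649.0), np.float64(-271.0), np.float64(241.0)), (np.float64(650.0), np.float64(-264.0), np.float64(255.0))]
```

Emit:
{"op": "send_rows", "data": {"rows": [[[0, -1, 1, 0, 0, 0, 45], [0, -1, 1, 0, 0, 0, 45], [0, -1, 1, 0, 0, 0, 45], [10, -1, 1, 0, 0, 0, 45], [30, -1, 1, 0, 0, 0, 45], [50, -1, 1, 0, 0, 0, 45], [64, -1, 1, 0, 0, 0, 45], [68, -1, 1, 0, 0, 0, 45]]]}}

```text
clock: 6.8
position: [0.607, -0.2892, -0.0074]
ee_rot: [-0.184, 1.565, 0.187]
force: [1.0, -0.6, 0.7]
width: 0.448
```

Emit:
{"op": "send_rows", "data": {"rows": [[[0, 0, 0, 0, 0, 0, 45], [0, 0, 0, 0, 0, 0, 0], [0, 0, 0, 0, 0, 0, 0], [0, 0, 0, 0, 0, 0, 0], [0, 0, 0, 0, 0, 0, 0], [0, 0, 0, 0, 0, 0, 0], [0, 0, 0, 0, 0, 0, 0], [0, 0, 0, 0, 0, 0, 0]]]}}

```text
clock: 7.6
position: [0.6087, -0.29, -0.0046]
ee_rot: [-0.186, 1.562, 0.185]
force: [-0.4, 1.5, 5.8]
width: 0.173
```

Emit:
{"op": "send_rows", "data": {"rows": [[[-5, 0, 0, 0, 0, 0, 0], [-20, 0, 0, 0, 0, 0, 0], [-40, 0, 0, 0, 0, 0, 0], [-65, 0, 0, 0, 0, 0, 0], [-95, 0, 0, 0, 0, 0, 0], [-125, 0, 0, 0, 0, 0, 0], [-145, 0, 0, 0, 0, 0, 0], [-150, 0, 0, 0, 0, 0, 0]]]}}

```text
clock: 8.4
position: [0.6094, -0.2909, 0.1484]
ee_rot: [-0.187, 1.559, 0.183]
force: [-0.4, 0.2, -1.8]
width: 0.17
```

Run:
```python
from h import *
st=arm.observe();print(st["position"],st["width"],st["force"]); im,d,P=cloud("wrist",st=st); np.savez("w4.npz",P=P,im=im); cv2.imwrite("pics/w4.png",im[:,:,::-1])
go([.540,.10,.145],down(-10.93))
```

```text
[ 0.60937784 -0.29089075  0.14838281] 0.17029987143864064 [-0.36772588  0.19581241 -1.76161396]
shift [  1.8 395.9  24.1] turn [24.44  0.19  0.07] clock 8.45
```

View pics/w4.png

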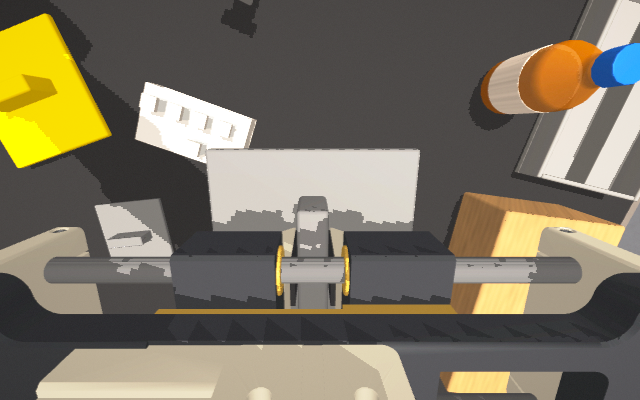

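```bash
cat > cov.py <<'E'
from h import *
def coverpose(P,tcpz):
    u,v=np.meshgrid(range(640),range(400))
    b=(u>190)&(u<440)&(v>130)&(v<229)&np.isfinite(P).all(-1)
    # plate plane ~ z
    Z=P[...,2]; pl=b&(abs(Z-(tcpz+.023))<.008)
    m=cv2.morphologyEx(pl.astype(np.uint8),cv2.MORPH_OPEN,np.ones((3,3)))
    n,l,s,_=cv2.connectedComponentsWithStats(m); m=l==1+np.argmax(s[1:,4])
    p=P[m]; A=np.c_[p[:,:2],np.ones(len(p))]; co,*_=np.linalg.lstsq(A,p[:,2],rcond=None)
    r=cv2.minAreaRect((p[:,:2]*1000).astype(np.float32))
    print("plate z",p[:,2].mean(),"tilt",co[:2],"rect",r,len(p))
    box=cv2.boxPoints(r); 
    box=box/1000
    # width axis = the long 124 mm side
    e1=box[1]-box[0]; e2=box[2]-box[1]
    ex=e1 if np.linalg.norm(e1)>np.linalg.norm(e2) else e2
    ex/=np.linalg.norm(ex); 
    if ex[0]<0: ex=-ex
    ey=np.array([-ex[1],ex[0]])
    px=p[:,:2]@ex; py=p[:,:2]@ey
    cx=(px.max()+px.min())/2; cy=py.max()-.057
    c=cx*ex+cy*ey; print("cover centre",c,"yaw",np.degrees(np.arctan2(ex[1],ex[0])),"span",np.ptp(px))
    return c
E
python3 - <<'E'
from cov import *
P=np.load("w4.npz")["P"]; 
print(P[160,300],P[160,350])
c=coverpose(P,.1484)
E
```

```text
[ 0.58998669 -0.24337796  0.17101777] [ 0.61769977 -0.23658873  0.17201992]
plate z 0.17073931065656767 tilt [ 0.00515212 -0.01011271] rect ((601.0487670898438, -259.0400085449219), (124.0692367553711, 48.766014099121094), 13.546606063842773) 15840
cover centre [ 0.60868884 -0.29074956] yaw 13.546603 span 0.12406920364783713
```

Emit:
{"op": "send_rows", "data": {"rows": [[[0, 35, 0, 0, 0, 0, 0], [0, 75, 3, 3, 0, 0, 0], [0, 120, 6, 7, 0, 0, 0], [0, 168, 9, 11, 0, 0, 0], [0, 215, 12, 15, 0, 0, 0], [0, 263, 15, 19, 0, 0, 0], [0, 310, 19, 22, 0, 0, 0], [0, 345, 24, 24, 0, 0, 0]]]}}

```text
clock: 9.25
position: [0.549, 0.0546, 0.1436]
ee_rot: [0.144, 1.569, -0.143]
force: [1.3, 0.4, -1.8]
width: 0.171
```

Run:
```python
from cov import *
st=arm.observe();print(st["position"],st["width"]); go([.543,.102,.15],down(-10.93))
```

```text
[0.5489573  0.05460315 0.14363747] 0.1713341506109316
shift [ -6.3  45.5 -14.5] turn [ 0.47 -0.15 -0.  ] clock 9.25
```

Emit:
{"op": "send_rows", "data": {"rows": [[[0, 15, -5, 0.5, 0, 0, 0], [0, 30, -10, 0.5, 0, 0, 0], [0, 42, -13, 0.5, 0, 0, 0], [0, 47, -14.5, 0.5, 0, 0, 0], [0, 47, -14.5, 0.5, 0, 0, 0], [0, 47, -14.5, 0.5, 0, 0, 0], [0, 47, -14.5, 0.5, 0, 0, 0], [0, 47, -14.5, 0.5, 0, 0, 0]]]}}

```text
clock: 10.05
position: [0.5454, 0.0991, 0.1449]
ee_rot: [0.151, 1.565, -0.152]
force: [-0.3, -0.4, -1.3]
width: 0.172
```

Run:
```python
from cov import *
st=arm.observe();print(st["position"],st["width"]); im,d,P=cloud("wrist",st=st); np.savez("w5.npz",P=P,im=im); cv2.imwrite("pics/w5.png",im[:,:,::-1])
coverpose(P,st["position"][2]); go([.543,.102,.15],down(-10.93))
im,d,P=cloud("top"); np.savez("t5.npz",P=P,im=im); cv2.imwrite("pics/t5.png",cv2.resize(im[140:260,200:400],None,fx=4,fy=4)[:,:,::-1])
```

```text
[0.54536223 0.09906034 0.14492126] 0.17245038128131107
plate z 0.16741836118658998 tilt [-0.00319007 -0.0106767 ] rect ((550.8435668945312, 131.08363342285156), (48.841861724853516, 123.89851379394531), 78.99979400634766) 15857
cover centre [0.54462707 0.09910316] yaw -11.000202 span 0.12389849599927383
shift [-5.1  2.2 -2.8] turn [-0.1   0.01  0.  ] clock 10.1
```

View pics/w5.png

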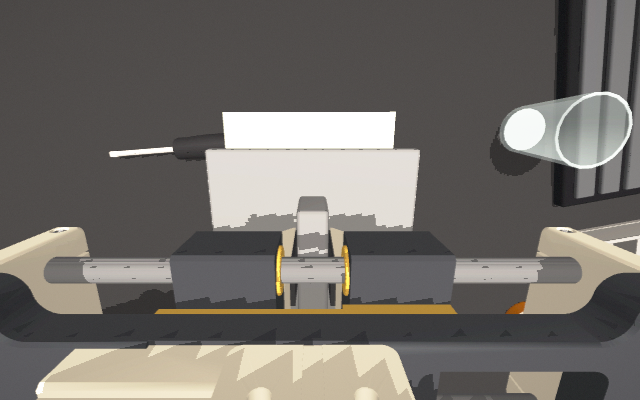

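View pics/t5.png

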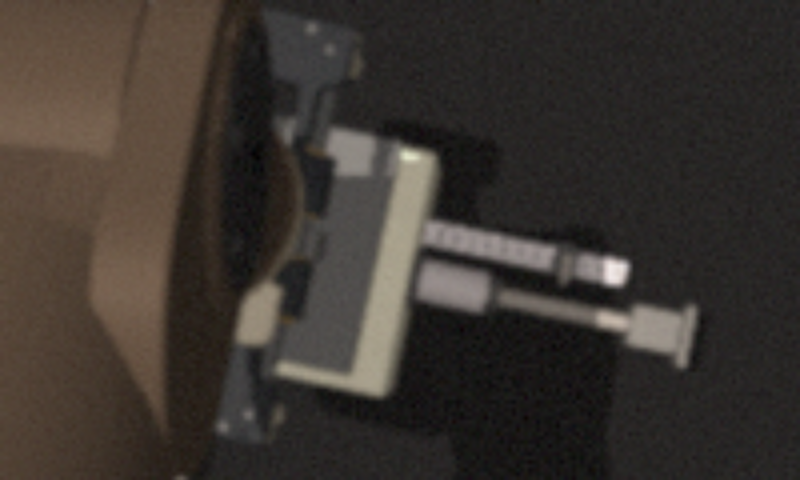

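Run:
```python
from cov import *
P=np.load("w5.npz")["P"]; im=np.load("w5.npz")["im"]
u,v=np.meshgrid(range(640),range(400)); Z=np.nan_to_num(P[...,2])
m=(u>210)&(u<410)&(v>100)&(v<149)&(abs(Z-.09)<.006)
p=P[m]; r=cv2.minAreaRect((p[:,:2]*1000).astype(np.float32)); print(r,np.median(p[:,2]),len(p))
a=np.radians(-10.95); ex=np.array([np.cos(a),np.sin(a)]); ey=np.array([-ex[1],ex[0]])
px=p[:,:2]@ex; py=p[:,:2]@ey; print(np.ptp(px)); c=(px.max()+px.min())/2*ex+(py.max()-.075)*ey; print("unit",c)
d=c-np.array([.54462707,.09910316]); print("unit-cover in tool y,z:", d@ey*1000,d@ex*1000)
```

```text
((554.2686767578125, 164.1503448486328), (28.16087532043457, 140.452392578125), 78.97430419921875) 0.08993559837654136 6094
0.14045910510553788
unit [0.54270327 0.10441284]
unit-cover in tool y,z: 4.847577522903341 -2.8973551644590905
```

Emit:
{"op": "send_rows", "data": {"rows": [[[0, 3, -1.5, 0, 0, 0, 0], [0, 4.8, -2.8, 0, 0, 0, 0], [10, 4.8, -2.8, 0, 0, 0, 0], [25, 4.8, -2.8, 0, 0, 0, 0], [40, 4.8, -2.8, 0, 0, 0, 0], [50, 4.8, -2.8, 0, 0, 0, 0], [54, 4.8, -2.8, 0, 0, 0, 0], [54, 4.8, -2.8, 0, 0, 0, 0]]]}}

```text
clock: 10.95
position: [0.5431, 0.1051, 0.0903]
ee_rot: [0.15, 1.566, -0.151]
force: [0.1, -0.0, -1.4]
width: 0.172
```

Run:
```python
from cov import *
st=arm.observe();print(st["position"],st["width"],st["force"]); im,d,P=cloud("wrist",st=st)
cv2.imwrite("pics/w6.png",im[:,:,::-1])
c=coverpose(P,st["position"][2])
u,v=np.meshgrid(range(640),range(400)); Z=np.nan_to_num(P[...,2])
m=(u>180)&(u<440)&(v>80)&(v<149)&(abs(Z-.09)<.006)
p=P[m]
a=np.radians(-10.95); ex=np.array([np.cos(a),np.sin(a)]); ey=np.array([-ex[1],ex[0]])
px=p[:,:2]@ex; py=p[:,:2]@ey; print(np.ptp(px)); U=(px.max()+px.min())/2*ex+(py.max()-.075)*ey; print("unit",U)
print((U-c)@ey*1000,(U-c)@ex*1000)
```

```text
[0.54305834 0.10506732 0.09029665] 0.17194048902982761 [ 0.06081853 -0.04201429 -1.43353499]
plate z 0.11277727500013528 tilt [-0.00394039 -0.01098323] rect ((548.6239624023438, 137.21046447753906), (48.53010559082031, 124.26094818115234), 79.08673095703125) 15849
cover centre [0.54242648 0.10506752] yaw -10.913263 span 0.12426092563959035
0.14096969501657636
unit [0.54273582 0.1046835 ]
-0.3182628369612854 0.3766535387173354
```

View pics/w6.png

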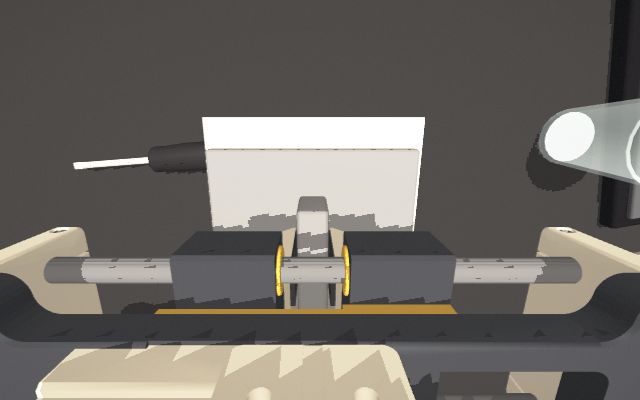

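Emit:
{"op": "send_rows", "data": {"rows": [[[4, 0, 0, 0, 0, 0, 0], [8, 0, 0, 0, 0, 0, 0], [11, 0, 0, 0, 0, 0, 0], [13, 0, 0, 0, 0, 0, 0], [14.5, 0, 0, 0, 0, 0, 0], [15, 0, 0, 0, 0, 0, 0], [15, 0, 0, 0, 0, 0, 0], [15, 0, 0, 0, 0, 0, 0]]]}}

```text
clock: 11.8
position: [0.5435, 0.1052, 0.0759]
ee_rot: [0.15, 1.565, -0.15]
force: [0.4, 0.3, -1.8]
width: 0.174
```

Run:
```python
from cov import *
st=arm.observe();print(st["position"],st["width"],st["force"]); im,d,P=cloud("wrist",st=st)
c=coverpose(P,st["position"][2])
```

```text
[0.54347365 0.10522564 0.07591102] 0.17420686077393963 [ 0.36033503  0.34565907 -1.78557865]
plate z 0.09841703318115083 tilt [-0.00328083 -0.01082445] rect ((548.73095703125, 136.93313598632812), (49.479827880859375, 128.11338806152344), 79.09457397460938) 15853
cover centre [0.54262782 0.10525566] yaw -10.905424 span 0.12811341891937678
```

Emit:
{"op": "send_rows", "data": {"rows": [[[0.7, 0, 0, 0, 0, 0, 0], [1.2, 0, 0, 0, 0, 0, 0], [1.2, 0, 0, 0, 0, 0, 0], [1.2, 0, 0, 0, 0, 0, 45], [1.2, 0, 0, 0, 0, 0, 45], [1.2, 0, 0, 0, 0, 0, 45], [1.2, 0, 0, 0, 0, 0, 45], [1.2, 0, 0, 0, 0, 0, 45]]]}}

```text
clock: 12.65
position: [0.5434, 0.1052, 0.0746]
ee_rot: [0.15, 1.566, -0.15]
force: [0.4, 1.3, 0.5]
width: 0.448
```

Emit:
{"op": "send_rows", "data": {"rows": [[[-5, 0, 0, 0, 0, 0, 45], [-20, 0, 0, 0, 0, 0, 45], [-40, 0, 0, 0, 0, 0, 45], [-65, 0, 0, 0, 0, 0, 45], [-90, 0, 0, 0, 0, 0, 45], [-100, 0, 0, 0, 0, 0, 45], [-100, 0, 0, 0, 0, 0, 45], [-100, 0, 0, 0, 0, 0, 45]]]}}

```text
clock: 13.45
position: [0.5429, 0.1053, 0.1739]
ee_rot: [0.15, 1.566, -0.15]
force: [-0.8, 0.7, 0.9]
width: 0.446
```

Run:
```python
from cov import *
st=arm.observe();print(st["position"],st["width"],st["force"]); im,d,P=cloud("wrist",st=st); np.savez("w7.npz",P=P,im=im)
cv2.imwrite("pics/w7.png",im[:,:,::-1])
```

```text
[0.54288696 0.10532998 0.1739186 ] 0.44633224522415665 [-0.77752013  0.74118304  0.89043488]
```

View pics/w7.png

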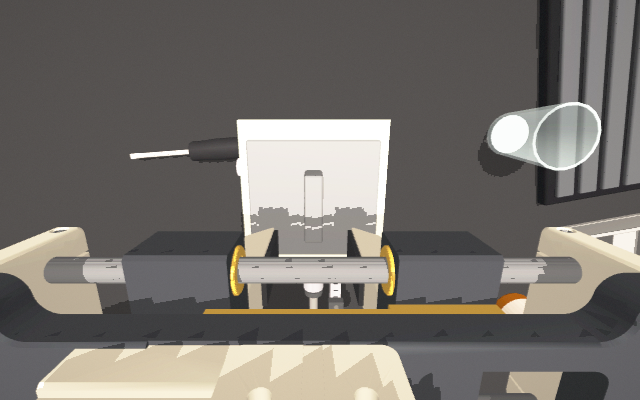

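Run:
```python
from cov import *
P=np.load("w7.npz")["P"]
u,v=np.meshgrid(range(640),range(400)); Z=np.nan_to_num(P[...,2])
ok=(u>230)&(u<400)&(v>110)&(v<230)
for lo,hi in ((.0945,.11),(.086,.0935),(.12,.14)):
    m=cv2.morphologyEx((ok&(Z>lo)&(Z<hi)).astype(np.uint8),cv2.MORPH_OPEN,np.ones((3,3)))>0
    p=P[m]; print(np.median(p[:,2]),cv2.minAreaRect((p[:,:2]*1000).astype(np.float32)),len(p))
    a=np.radians(-10.95); ex=np.array([np.cos(a),np.sin(a)]); ey=np.array([-ex[1],ex[0]])
    px=p[:,:2]@ex; py=p[:,:2]@ey
    print("mid x",(px.max()+px.min())/2, "ymax",py.max())
U=np.array([.543,.1042]); print("knob",U-.22*ey,"mark pin est",)
go(list(U-.23*ey)+[.14],down(-10.93))
```

```text
0.09793098409147971 ((545.1446533203125, 118.3608627319336), (86.25453186035156, 124.3929214477539), 79.0058364868164) 10602
mid x 0.5127247624605467 ymax 0.26285837500537484
0.08994816790355796 ((546.9030151367188, 125.32466125488281), (106.70193481445312, 140.36962890625), 79.06743621826172) 4227
mid x 0.5131388169851385 ymax 0.28029180581742125
0.12977908495327306 ((543.6754760742188, 111.10816192626953), (48.15428161621094, 15.702635765075684), 79.15689086914062) 1060
mid x 0.5127133681050575 ymax 0.2364424788117327
knob [ 0.5012105  -0.11179453] mark pin est
shift [  33.7 -231.     0.7] turn [-0.03 -0.08  0.03] clock 13.5
```

Emit:
{"op": "send_rows", "data": {"rows": [[[0, -25, 0, 0, 0, 0, 70], [0, -60, 0, 0, 0, 0, 70], [0, -100, 0, 0, 0, 0, 70], [0, -145, 0, 0, 0, 0, 70], [0, -185, 0, 0, 0, 0, 70], [0, -212, 0, 0, 0, 0, 70], [0, -224, 0, 0, 0, 0, 70], [0, -224, 0, 0, 0, 0, 70]]]}}

```text
clock: 14.3
position: [0.4999, -0.1159, 0.174]
ee_rot: [0.152, 1.567, -0.153]
force: [0.5, 0.3, 0.1]
width: 0.701
```

Run:
```python
from cov import *
st=arm.observe();print(st["position"],st["width"],st["force"]); im,d,P=cloud("wrist",st=st); np.savez("w8.npz",P=P,im=im)
cv2.imwrite("pics/w8.png",im[:,:,::-1])
c=im[120:300,230:400]; cv2.imwrite("pics/w8z.png",cv2.resize(c,None,fx=3.3,fy=3.3,interpolation=cv2.INTER_CUBIC)[:,:,::-1])
for t in ["rod","index","rod_knob"]: print(t,[(r['xy'],r['confidence']) for r in finder.place_of("wrist",t)])
```

```text
[ 0.4999424  -0.1159169   0.17399867] 0.7012083177121146 [0.49701486 0.28645763 0.10929703]
rod [([309.2, 94.2], 0.62)]
index [([328.7, 130.9], 0.56)]
rod_knob [([314.4, 185.7], 0.63)]
```

View pics/w8.png

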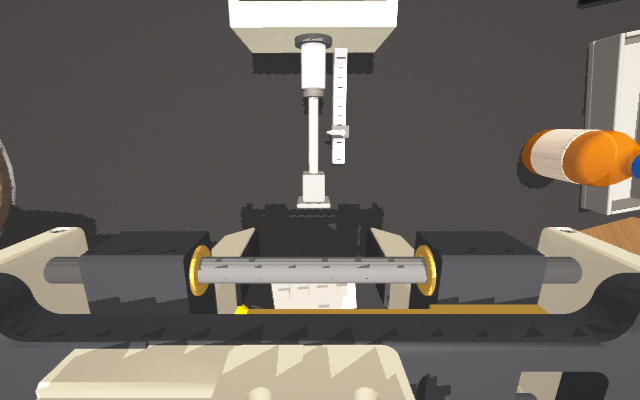

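View pics/w8z.png

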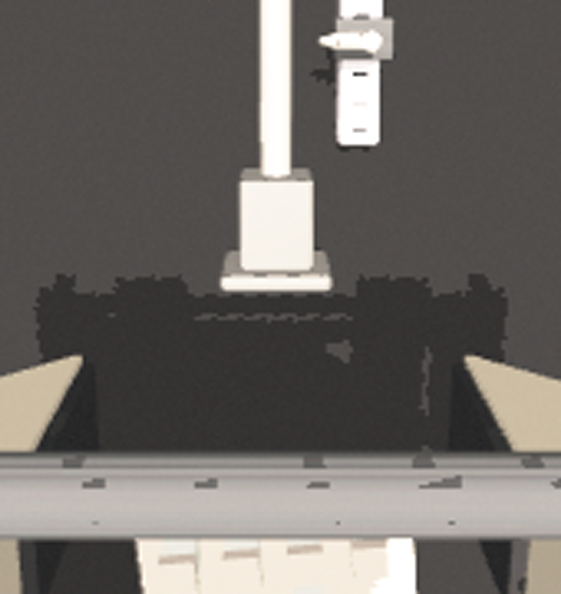

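Run:
```python
from cov import *
P=np.load("w8.npz")["P"]
a=np.radians(-10.95); ex=np.array([np.cos(a),np.sin(a)]); ey=np.array([-ex[1],ex[0]]); U=np.array([.543,.1042])
def uf(p): d=p[...,:2]-U; return np.stack([d@ex,d@ey,p[...,2]],-1)*1000
Q=uf(P)
for r in list(range(84,102,1)): print("collar",r,Q[r,313].round(1), Q[r,306].round(1))
for r in range(127,138): print("tip",r,[tuple(Q[r,c].round(0)) for c in (326,328,330,333,336,340)])
for r in range(170,210,2): print("knob",r,Q[r,305].round(1),Q[r,313].round(1),Q[r,321].round(1))
u,v=np.meshgrid(range(640),range(400));m=(u>290)&(u<335)&(v>172)&(v<200)&(abs(Q[...,2]-68)<4); p=Q[m]; print(p.min(0),p.max(0))
```

```text
collar 84 [  -0.5 -117.    66.9] [  -7.3 -116.6   63.8]
collar 85 [  -0.5 -117.8   66.4] [  -7.3 -117.6   64.9]
collar 86 [  -0.5 -118.8   67.3] [  -7.4 -118.3   62.6]
collar 87 [  -0.5 -119.6   65.9] [  -7.3 -119.3   63.9]
collar 88 [  -0.5 -119.8   59.8] [  -7.5 -119.5   57.1]
collar 89 [  -0.5 -120.7   60. ] [  -7.7 -119.4   48.3]
collar 90 [  -0.5 -122.3   66. ] [  -7.4 -121.9   62.5]
collar 91 [  -0.5 -123.2   65.5] [  -7.4 -122.8   62.4]
collar 92 [  -0.5 -124.2   66.7] [  -7.4 -123.9   64.1]
collar 93 [  -0.5 -124.9   64.9] [  -7.4 -124.7   62.8]
collar 94 [  -0.5 -125.9   65.5] [  -7.4 -125.7   63.9]
collar 95 [  -0.5 -127.    67.6] [  -7.4 -126.7   64.5]
collar 96 [  -0.5 -127.7   64.4] [  -7.5 -127.3   60.8]
collar 97 [  -0.5 -128.2   59.6] [  -7.7 -127.5   51.8]
collar 98 [  -0.5 -129.    58.1] [  -8.9 -124.3    1. ]
collar 99 [  -0.5 -129.9   57.5] [  -8.9 -125.3   -0. ]
collar 100 [  -0.5 -131.    60.2] [  -8.9 -126.4   -1.3]
collar 101 [  -0.5 -132.    60.4] [  -8.9 -127.6    0.7]
tip 127 [(np.float64(15.0), np.float64(-158.0), np.float64(-1.0)), (np.float64(18.0), np.f
[... 4771 characters left out ...]
 -9.3 -226.    66.8] [  -0.8 -225.7   68.2] [   7.7 -225.9   67.3]
knob 196 [  -9.2 -227.9   67.9] [  -0.8 -227.7   68.9] [   7.7 -227.7   69. ]
knob 198 [  -9.3 -230.1   67.8] [  -0.8 -230.    68.4] [   7.8 -230.3   67.2]
knob 200 [  -9.3 -232.6   66.8] [  -0.8 -232.5   67.3] [   7.8 -232.6   66.9]
knob 202 [  -9.3 -234.5   68. ] [  -0.8 -234.7   67.3] [   7.7 -234.4   68.6]
knob 204 [  -9.2 -235.7   71.6] [  -0.8 -235.7   71.6] [   7.6 -235.4   72.7]
knob 206 [  -9.2 -237.8   71.9] [  -0.8 -237.8   72. ] [   7.7 -237.9   71.5]
knob 208 [ -11.4 -261.3    0.8] [  -0.8 -261.8   -0.9] [   9.8 -261.5    0.4]
[ -12.37061228 -231.63499391   64.77658139] [  10.97701901 -204.44574245   70.28053995]
```

Run:
```python
from cov import *
a=np.radians(-10.95); ex=np.array([np.cos(a),np.sin(a)]); ey=np.array([-ex[1],ex[0]]); U=np.array([.543,.1042])
go(list(U-.2195*ey-.0007*ex)+[.006],down(-10.95))
```

```text
shift [168.2   1.4  -0.6] turn [ 0.13 -0.04 -0.02] clock 14.5
```

Emit:
{"op": "send_rows", "data": {"rows": [[[20, 1.4, -0.6, 0, 0, 0, 50], [50, 1.4, -0.6, 0, 0, 0, 50], [80, 1.4, -0.6, 0, 0, 0, 50], [110, 1.4, -0.6, 0, 0, 0, 50], [135, 1.4, -0.6, 0, 0, 0, 50], [155, 1.4, -0.6, 0, 0, 0, 50], [166, 1.4, -0.6, 0, 0, 0, 50], [168, 1.4, -0.6, 0, 0, 0, 50]]], "grip_force": 35}}

```text
clock: 15.3
position: [0.5, -0.1121, 0.0056]
ee_rot: [0.149, 1.568, -0.149]
force: [-0.5, 0.1, 0.7]
width: 0.502
```

Emit:
{"op": "send_rows", "data": {"rows": [[[0, 0, 0, 0, 0, 0, 50], [0, 0, 0, 0, 0, 0, 0], [0, 0, 0, 0, 0, 0, 0], [0, 0, 0, 0, 0, 0, 0], [0, 0, 0, 0, 0, 0, 0], [0, 0, 0, 0, 0, 0, 0], [0, 0, 0, 0, 0, 0, 0], [0, 0, 0, 0, 0, 0, 0]]]}}

```text
clock: 16.1
position: [0.5014, -0.1133, 0.0071]
ee_rot: [0.15, 1.564, -0.15]
force: [2.7, -0.3, 6.6]
width: 0.257
```

Run:
```python
from cov import *
st=arm.observe();print(st["position"],st["width"],st["force"]); im,d,P=cloud("wrist",st=st); np.savez("w9.npz",P=P,im=im)
cv2.imwrite("pics/w9.png",im[:,:,::-1])
```

```text
[ 0.50141385 -0.11329013  0.00710173] 0.2566528255868187 [ 2.71672961 -0.28372636  6.5606497 ]
```

View pics/w9.png

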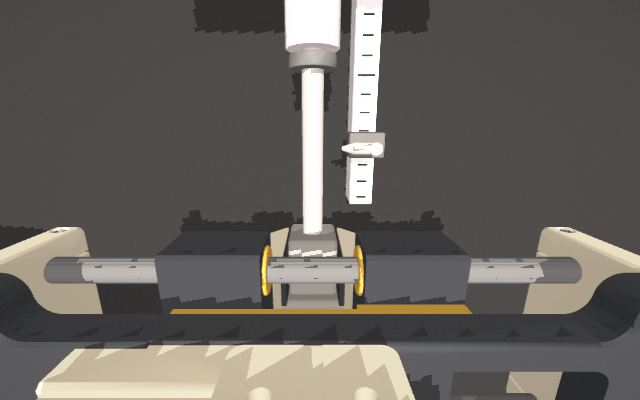

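Emit:
{"op": "send_rows", "data": {"rows": [[[0, -3, 0, 0, 0, 0, 0], [0, -8, 0, 0, 0, 0, 0], [0, -14, 0, 0, 0, 0, 0], [0, -20, 0, 0, 0, 0, 0], [0, -26, 0, 0, 0, 0, 0], [0, -31, 0, 0, 0, 0, 0], [0, -35, 0, 0, 0, 0, 0], [0, -36, 0, 0, 0, 0, 0]]]}}

```text
clock: 16.95
position: [0.4948, -0.1473, 0.0071]
ee_rot: [0.151, 1.564, -0.148]
force: [4.7, 6.4, 6.4]
width: 0.264
```

```bash
cat > chk.py <<'E'
from cov import *
import sys
st=arm.observe();print(st["clock"],st["position"],st["width"],st["force"]); im,d,P=cloud("wrist",st=st)
n=sys.argv[1]; np.savez(n+".npz",P=P,im=im); cv2.imwrite(f"pics/{n}.png",im[:,:,::-1])
a=np.radians(-10.95); ex=np.array([np.cos(a),np.sin(a)]); ey=np.array([-ex[1],ex[0]]); U=np.array([.543,.1042])
D=P[...,:2]-U; Q=np.stack([D@ex,D@ey,P[...,2]],-1)*1000
u,v=np.meshgrid(range(640),range(400))
X,Y,Z=Q[...,0],Q[...,1],Q[...,2]
m=(v<229)&(Y<-132)&(Y>-195)&(Z>45)&(Z<70)
c=Q[m&(abs(X+.7)>6.2)&(abs(X+.7)<11.5)]; t=Q[m&(X>13.5)&(X<22)&(Z>50)]
for lab,p in (("collar",c),("tip",t)):
    if len(p): print(lab,len(p),"y pct",np.percentile(p[:,1],[2,50,98]).round(2),"mid",np.percentile(p[:,1],[2,98]).mean().round(2))
E
python3 chk.py w10
```

```text
16.95 [ 0.49478908 -0.14729036  0.00707727] 0.26447636937237284 [4.65558601 6.40592544 6.4259974 ]
collar 379 y pct [-162.39 -160.26 -156.57] mid -159.48
tip 217 y pct [-164.98 -162.6  -159.88] mid -162.43
```

View pics/w10.png

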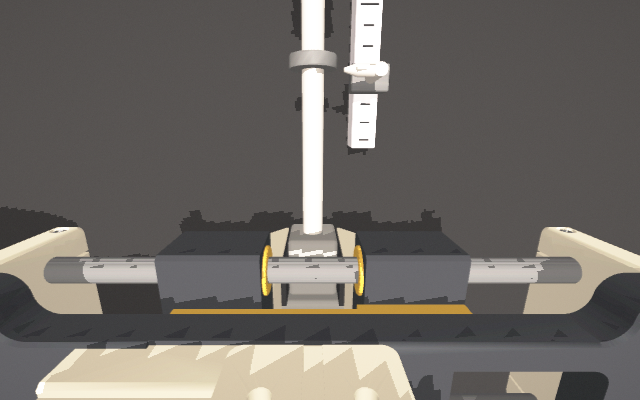

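Emit:
{"op": "send_rows", "data": {"rows": [[[0, -1, 0, 0, 0, 0, 0], [0, -2, 0, 0, 0, 0, 0], [0, -3, 0, 0, 0, 0, 0], [0, -3, 0, 0, 0, 0, 0], [0, -3, 0, 0, 0, 0, 0], [0, -3, 0, 0, 0, 0, 0], [0, -3, 0, 0, 0, 0, 0], [0, -3, 0, 0, 0, 0, 0]]]}}

```text
clock: 17.8
position: [0.4943, -0.1498, 0.0071]
ee_rot: [0.151, 1.564, -0.148]
force: [4.1, 5.8, 7.2]
width: 0.256
```

```bash
python3 chk.py w11
python3 - <<'E'
from h import *
im,d=optics.get_image("scene"); cv2.imwrite("pics/s11.png",cv2.resize(im[130:270,190:420],None,fx=3.4,fy=3.4,interpolation=cv2.INTER_CUBIC)[:,:,::-1])
E
```

```text
17.8 [ 0.49432486 -0.14979937  0.00707495] 0.2557574445817883 [4.07870357 5.83731855 7.24036469]
collar 376 y pct [-164.98 -162.86 -159.15] mid -162.06
tip 218 y pct [-165.   -162.63 -160.08] mid -162.54
```

View pics/w11.png

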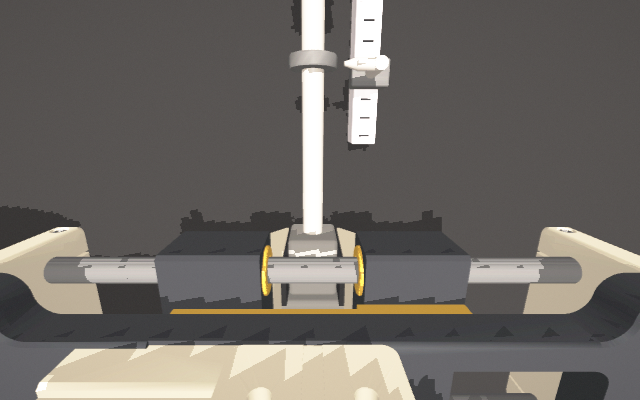

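View pics/s11.png

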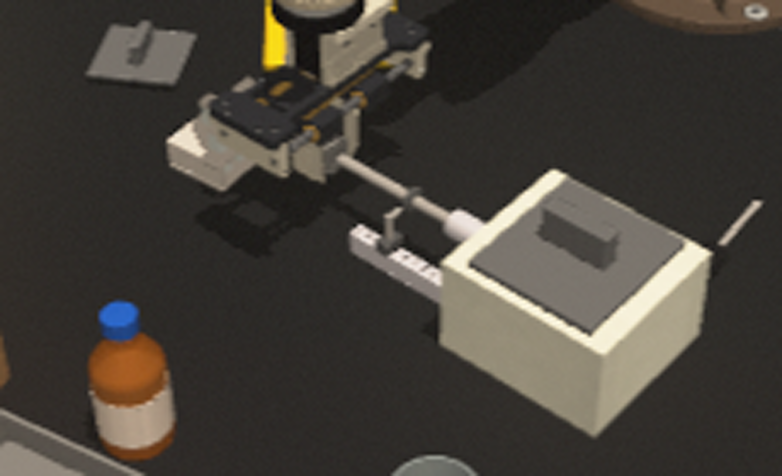

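Emit:
{"op": "send_rows", "data": {"rows": [[[0, -0.4, 0, 0, 0, 0, 0], [0, -0.4, 0, 0, 0, 0, 0], [0, -0.4, 0, 0, 0, 0, 0], [0, -0.4, 0, 0, 0, 0, 0], [0, -0.4, 0, 0, 0, 0, 0], [0, -0.4, 0, 0, 0, 0, 0], [0, -0.4, 0, 0, 0, 0, 0], [0, -0.4, 0, 0, 0, 0, 0]]]}}

```text
clock: 18.7
position: [0.4943, -0.1501, 0.0071]
ee_rot: [0.151, 1.564, -0.147]
force: [3.8, 5.8, 7.2]
width: 0.262
```

```bash
python3 chk.py w12 && python3 -c "
from cell import arm; print(arm.observe()['dq']); print(arm.sign_off())"
```

```text
18.7 [ 0.49425835 -0.15010304  0.00707952] 0.2616319439662702 [3.79883462 5.77364078 7.23182061]
collar 379 y pct [-165.28 -163.18 -159.54] mid -162.41
tip 219 y pct [-165.02 -162.66 -159.93] mid -162.47
[-8.29956903e-04  4.03127527e-04 -3.71182303e-05  3.12235123e-04
 -9.36617577e-04  9.52768525e-04  3.24193097e-04]
the job is handed in; nothing more can be done
None
```

I put the larger grey cover on the chamber, then gripped the rod's knob and pulled the rod out to the pointer. I handed the job in at about 18.7 s while still holding it there. The hand-in gave no verdict.

**Cover:** the plate's top measured 97.9 mm above the bench against 98 mm nominal, and it was off-centre by less than 1 mm. The last scene picture shows it flush.

**Rod:** the collar's middle was at -162.4 mm along the unit's y and the pointer's tip at -162.5 mm. The arm was still, the jaws were on the knob (about 24 mm open) with the grip set to 35 N, and the wrist force was steady.

**What went wrong:** the first grasp closed on nothing. The real fingertips sit about 30 mm further back along the tool than the reported TCP (the wrist and scene depth pictures agree on this). I allowed for that, and both later grasps held.

**Other things on the bench:** the pointer's tip stayed at the same measured place (within 1 mm), and I saw none of the other things moved. I did not re-measure each of them at the end.

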